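# Uncap the specimen jar and park its cap in the cap rest

## Robot

A 6-joint arm with a two-finger parallel gripper is mounted at the origin on the work surface. World frame = base frame: x ahead of the robot, y to its left, z up, the work surface at z = 0. Lengths are in m, angles in degrees, forces in N, time in s.
With the tool pointing down it reaches from about 0.25 to 0.725 m from the base axis. Payload 9.7 kg.
Tool frame: the origin (TCP) lies on the centre line of the jaws, within the pads' length; the fingertips stand manip.tcp_to_tips ahead of it and the grasp point (between the pads) lies 11 mm behind it (manip.tcp_to_tips is the distance from the TCP to the fingertips, in m); z points along the fingers, y is the line along which they close (so a half turn about z gives the same grasp; the last joint's range is limited). The gripper opens to 85 mm and grips with 20 to 120 N. Pads are 22 mm wide; open, the fingers measure 114 mm over their backs; the gripper's body (76 mm by 85 mm) begins 54 mm behind the grasp point. The pads swing forward as they close: fully open they stand 13 mm farther back than shut.
Start: joints at [-66.921, 4.979, 10.078, 95.1, 0, 90], TCP at [0.216, -0.506, 0.239] pointing down, gripper open.
Joint ranges: [-179.16, 179.16], [-48.56, 103.87], [-65.8, 70.77], [-126.05, 130.52], [-82.76, 87.17], [-180, 180]. Speed limits (degrees/s): [127.2, 127.2, 147.25, 180, 180, 180].

## Interface

Orientations are given as [roll, pitch, yaw] about the fixed x, y, z axes, in that order (R = Rz(yaw) Ry(pitch) Rx(roll)).
In Python, from bench import sensors, camera, camera_params, manip, nets gives the robot as it stands.
- The arm moves only by the tool arm_command, never from a script. Its argument "plan" is a list of rows, each a list of 5 numbers: the shift along the tool's x, y, z in units of 20 mm (1.0 is 20 mm), then the turn about the tool's z in units of 1.5 rad (1.0 is 1.5 rad), then the closure, from -1 (fully open) to 1 (shut). In form: [[dx, dy, dz, roll, jaw], ...]. A call has 1 to 12 rows; each row shifts and turns the commanded pose from where the row before left it, along the tool's axes as they then stand; what a row does not reach is not made up. A row lasts 1/12 s, in which the tool goes at most 41.7 mm and 7.16 degrees, less where a joint would pass 70% of its speed; a pose out of reach is approached as far as the arm can. A call with a number of a shift or a turn outside -1 to 1 is refused whole. A call with a gripper value outside its range is refused whole. The fingers move at their own pace and stop on an object; "grip_force" is the grip in N (left out, the last holds). Time passes only in rows, so rows that do not move let the fingers close. It gives the time, the measured TCP pose, the force, the opening and the grip force at its end, in the units of the state.
- sensors.observe(): the state, without advancing time (a new reading comes with each control period).
- camera(name): name is "scene" or "side" or "wrist"; returns the picture (384x512x3 uint8, red, green, blue); there is no depth.
- camera_params(name): a dict with "intrinsics" (3x3 intrinsics, pixels), "T" (4x4, takes a point from camera to world coordinates); the wrist camera has in their place "T_tool_cam" (4x4, takes a point from camera to tool coordinates, whose origin is the TCP and whose axes are the flange's). Camera axes: x right, y down, z forward; pixel columns grow to the right and rows downward; lengths in m; the calibration is good to about 2 mm. A picture is of the moment at which its call begins: read the wrist's pose just before it. camera_params takes no time and is no camera call.
- manip.sign_off(): hands the job in; it is judged then, once.
Trained networks look in the newest picture that a camera, given by its name, has taken for a name from the list of things; names that differ only in an ending like _2 or _b are one class to them, and where a whole thing is asked for, a point or a joint stands for the part that bears it (a point fixed in the world has none). Each returns a list of dicts, best first, with "confidence" (0 to 1); they miss things now and then, are a little off and sometimes report something else, mostly with a low value. They report only what shows in the picture. A call takes as long as a camera call. They do not tell look-alikes from the thing itself.
- nets.recognise(camera, query): "extent" ([left, top, right, bottom] in pixels, round what is visible of it).
- nets.regions_of(camera, query): "mask" (384x512 bool, what is visible of it) and "extent" ([left, top, right, bottom] in pixels, round what is visible of it).
- nets.place_of(camera, query): "point" ([column, row] in pixels: a listed point, or the origin of a listed thing).
The state is a dict: "clock": time; "joint_positions": joint angles; "qd": joint speeds; "tau": joint torques, N m; "eef_pos": TCP position; "tcp_rot": TCP orientation; "wrist_force": force on the tool from outside, world axes, zero at the start; "ft_torque": the same for the moment, N m; "grip_width": finger opening in m; "gripper_force": force on a finger pad.
Only numpy, scipy, OpenCV 4.12 (cv2) and the standard library are available. Lean on these libraries where they do the work, as an engineer would, in place of code of your own. Each camera call takes 0.05 s, during which the arm holds its last target. There are 200 camera calls.

## Task

Lift the loose tabbed cap off the clear specimen jar, turn it so that its tab lines up with the notch of the metal cap rest, and lower it (do not drop it) into the rest right way up until it sits fully home, tab in the notch. Leave the jar standing upright where it is, and do not shift the amber bottle or the beaker.

Things in the scene. Friction and masses are not known exactly. Their poses are not given: they have to be found in the camera images.
- cap: Ivory cap sitting loose (no thread, 2.5 mm play) over the jar's neck: upside-down cup, outer diameter 52 mm, 32 mm tall, top 4 mm thick, 40 g. Tab 13 mm wide, 5 mm thick, sticks out of the lower edge along own -x, to 42 mm from the axis. Origin: centre of lower rim; z up. Grip across the diameter, beside the tab, fingertips at least 13 mm above the lower rim to clear the rest's wall.
- jar: Clear plastic specimen jar with a sea urchin inside, loose on the bench, about 0.4 kg. Body 72 mm in diameter, 58 mm tall; shoulder up to 66 mm; neck 41 mm in diameter, rim at 98 mm. Origin: centre of its underside. At the start the cap's origin is 70 mm above the jar's.
- rest: Metal cap rest, fixed: dark foot 110 x 110 x 6 mm with a grey round wall 10 mm high on it (top at 16 mm), inner diameter 56 mm, outer 68 mm, one notch 20 mm wide through the wall along own -x. Origin: centre of the underside, on the pocket's axis; z up. Pocket floor 6 mm above origin. The cap goes home only with its tab in the notch (cap x along rest x); else the tab rides on the wall.
- bottle: Bystander: small closed amber bottle, 54 mm in diameter, 78 mm tall with its plain tabless ivory cap, loose, 0.25 kg. Origin: centre of its underside.
- beaker: Bystander: empty glass beaker, 60 mm in diameter, 75 mm tall, loose, 0.12 kg. Origin: centre of its underside.
Things that resemble listed ones, but are neither listed nor needed, are in the scene too. Several things have the shape of the cap; the one meant has the colours described above. Several things look just like the rest: the one meant starts farthest to the robot's right.

How it is judged (in metres and radians):
On the way:
1. the cap is lifted clear above the jar, which stays upright (z of cap in the frame of jar above 0.105 m and angle between jar's own z axis and vertical below 0.1 rad), for 0.1 s.
At the end, for the whole second after the job is handed in: The cap lies at rest, upright (within 0.08 rad), in the rest's pocket: axis within 5 mm of the pocket's, lower rim within 3 mm of the pocket's floor, tab in the notch (x axes within 0.25 rad). The jar is upright (0.08 rad) and jar, bottle and beaker are within 30 mm of where they began (horizontal distance between cap and rest below 0.005 m and z of cap in the frame of rest between 0.003 and 0.009 m and angle between each of cap, jar's own z axis and vertical below 0.08 rad and angle between the x axis of cap and the x axis of rest, either way round below 0.25 rad and linear speed of cap below 0.02 m/s and distance of each of jar, bottle, beaker from where it was at the start of the episode below 0.03 m); the robot touches nothing.
It fails at once if the cap is dropped (falls free from more than about 25 mm) (linear speed of cap above 0.7 m/s and contact force between cap and the fingers below 0.05 N).
It fails at once if the jar is tipped (angle between jar's own z axis and vertical above 0.35 rad).
It fails at once if the amber bottle is shifted more than 30 mm (distance of bottle from where it was at the start of the episode above 0.03 m).
It fails at once if the beaker is shifted more than 30 mm (distance of beaker from where it was at the start of the episode above 0.03 m).
It also fails if it takes over 42 s, if anything falls off the work surface, if the arm or the gripper's body presses on something with over 40 N, if the wrist force passes 120 N, or if a joint passes its speed limit or range.

## Working session

There is one attempt and no reset: what is moved stays moved. The work goes in short steps, Python scripts to look and compute and a tool call to move; the robot and the scene stay as the last step left them, time stands still between calls to the robot, and variables do not carry over. Pictures are saved under pics/ and viewed, at most 11 in all, crops included, and the job is handed in when it is done.

Besides the shell and the picture viewer there is one more tool, called after "Request:" by a JSON object that holds its "fn" and its "kwargs". arm_command: Moves the arm, as the interface text tells. Shifts and turns lie within -1 to 1; 1 stands for 20 mm of shift or 1.5 rad of turn. Its arguments: {"type":"object","properties":{"plan":{"type":"array"},"grip_force":{"type":"number"}},"required":["plan"]}

```bash
mkdir -p pics; python3 - <<'E'
from bench import sensors, camera, camera_params, manip, nets
import cv2, numpy as np
np.set_printoptions(precision=4,suppress=True)
ims=[]
for n in("scene","side"):
    im=camera(n);cv2.imwrite(f"pics/{n}0.png",im[:,:,::-1])
    for q in("cap","jar","rest","bottle","beaker"):
        print(n,q,[(np.round(r["extent"]).tolist(),round(r["confidence"],2)) for r in nets.recognise(n,q)])
    p=camera_params(n);print(p["intrinsics"],p["T"])
s=sensors.observe();print(s,manip.tcp_to_tips);print(camera_params("wrist"))
E
```

```text
scene cap [([270.0, 187.0, 291.0, 204.0], 0.75), ([251.0, 142.0, 270.0, 165.0], 0.63)]
scene jar [([247.0, 156.0, 273.0, 183.0], 0.6)]
scene rest [([152.0, 222.0, 211.0, 270.0], 0.72)]
scene bottle [([242.0, 210.0, 266.0, 245.0], 0.97), ([156.0, 221.0, 213.0, 270.0], 0.69)]
scene beaker [([188.0, 163.0, 208.0, 193.0], 0.63)]
[[434.9475   0.     256.1866]
 [  0.     434.9475 192.2433]
 [  0.       0.       1.    ]] [[ 0.7102  0.5455 -0.4451  1.1185]
 [ 0.704  -0.5444  0.4561 -0.4661]
 [ 0.0065 -0.6373 -0.7706  0.9278]
 [ 0.      0.      0.      1.    ]]
side cap [([239.0, 232.0, 262.0, 269.0], 0.85), ([293.0, 226.0, 325.0, 266.0], 0.72)]
side jar [([288.0, 239.0, 327.0, 292.0], 0.71)]
side rest [([161.0, 160.0, 220.0, 192.0], 0.68), ([292.0, 158.0, 340.0, 188.0], 0.56)]
side bottle [([241.0, 171.0, 265.0, 215.0], 0.66)]
side beaker [([342.0, 190.0, 374.0, 236.0], 0.94)]
[[479.6911   0.     254.3454]
 [  0.     479.6911 190.3943]
 [  0.       0.       1.    ]] [[-0.9608 -0.1635  0.2241  0.4457]
 [-0.2766  0.6277 -0.7277  0.7293]
 [-0.0217 -0.7611 -0.6482  0.7107]
 [ 0.      0.      0.      1.    ]]
{'clock': 0.6, 'joint_positions': array([-66.921 ,   4.9792,  10.076 ,  95.0972,   0.0005,  89.9977]), 'qd': array([ 0.0409,  0.0184,  0.011 ,  0.003 ,  0.078 , -0.0972]), 'tau': array([  0.0005, -51.9813,  46.4697,   0.0009,   0.0001,  -0.    ]), 'eef_pos': array([ 0.2156, -0.506 ,  0.2393]), 'tcp_rot': array([-179.9996,   -0.0005,   23.0813]), 'wrist_force': array([0.243 , 0.7999, 0.3931]), 'ft_torque': array([ 0.0124,  0.0677, -0.0336]), 'gripper_force': 0.0, 'grip_width': 0.0853853054020994} 0.008
{'intrinsics': array([[274.0184,   0.    , 256.4682],
       [  0.    , 274.0184, 189.8627],
       [  0.    ,   0.    ,   1.    ]]), 'T_tool_cam': array([[-0.0007, -0.9603, -0.2789,  0.0707],
       [ 1.    , -0.0007, -0.0001,  0.0013],
       [-0.0001, -0.2789,  0.9603, -0.1335],
       [ 0.    ,  0.    ,  0.    ,  1.    ]])}
```

View pics/scene0.png

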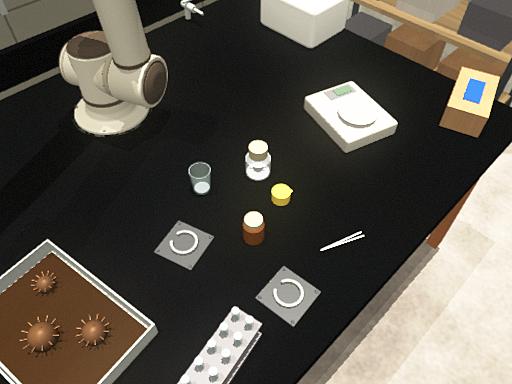

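View pics/side0.png

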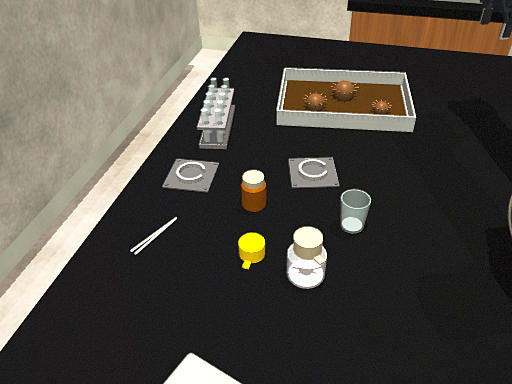

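The side view shows the ivory cap on the jar at (308,243), its tab near (319,260). The yellow tabbed cap at (252,248) is a look-alike, and the bottle's ivory cap at (253,180) has no tab. There are two rests, at side (191,173) and (313,171), which are scene (289,294) and (184,245). Next I compute positions and make one enlarged crop.

```bash
cat >h.py <<'E'
import numpy as np, cv2
from bench import sensors, camera, camera_params, manip, nets
from scipy.spatial.transform import Rotation as R
np.set_printoptions(precision=4,suppress=True)
def cam(n):
    p=camera_params(n);K=p["intrinsics"]
    if n=="wrist":
        s=sensors.observe();T=np.eye(4);T[:3,:3]=R.from_euler("xyz",s["tcp_rot"],degrees=True).as_matrix();T[:3,3]=s["eef_pos"];T=T@p["T_tool_cam"]
    else: T=p["T"]
    return K,T
def ray(c,uv,z):
    K,T=c;d=T[:3,:3]@np.linalg.inv(K)@[uv[0],uv[1],1];return (T[:3,3]+d*(z-T[2,3])/d[2])
def proj(c,X):
    K,T=c;q=K@(np.linalg.inv(T)@np.append(X,1))[:3];return q[:2]/q[2]
E
python3 - <<'E'
from h import *
a=cam("scene");b=cam("side")
for n,c,uv,z in[("jarcap top",a,(258,145),.102),("jarcap top",b,(308,236),.102),("tab",b,(320,260),.0725),("rest near",a,(289,292),.016),("rest",b,(191,172),.016),("rest2",a,(184,242),.016),("rest2",b,(314,169),.016),("bottle",a,(254,216),.078),("bottle",b,(253,178),.078),("beaker",a,(200,170),.075),("beaker",b,(355,197),.075),("yellow",a,(281,190),.032),("yellow",b,(252,241),.032)]:
    print(n,uv,ray(c,uv,z))
A=cv2.imread("pics/scene0.png");B=cv2.imread("pics/side0.png")
f=lambda i,x,y,w=64,h=48:cv2.resize(i[y-h//2:y+h//2,x-w//2:x+w//2],(400,300),interpolation=cv2.INTER_CUBIC)
cv2.imwrite("pics/crop1.png",np.vstack([np.hstack([f(A,258,155),f(B,308,255)]),np.hstack([f(A,289,294),f(A,184,245)])]))
E
```

```text
jarcap top (258, 145) [0.5282 0.144  0.102 ]
jarcap top (308, 236) [0.5308 0.1409 0.102 ]
tab (320, 260) [0.5034 0.1642 0.0725]
rest near (289, 292) [ 0.8534 -0.0836  0.016 ]
rest (191, 172) [ 0.8484 -0.0771  0.016 ]
rest2 (184, 242) [ 0.5782 -0.1671  0.016 ]
rest2 (314, 169) [ 0.5717 -0.1603  0.016 ]
bottle (254, 216) [ 0.6766 -0.02    0.078 ]
bottle (253, 178) [ 0.6782 -0.0188  0.078 ]
beaker (200, 170) [ 0.4667 -0.0125  0.075 ]
beaker (355, 197) [ 0.4651 -0.0154  0.075 ]
yellow (281, 190) [0.6427 0.1168 0.032 ]
yellow (252, 241) [0.6428 0.1143 0.032 ]
```

View pics/crop1.png

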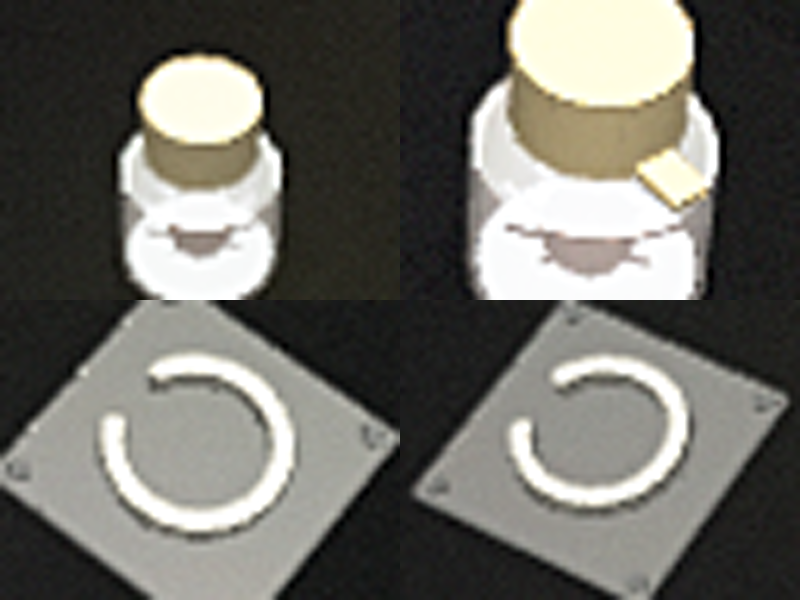

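Identification: scene rests at (184,242) → y≈−0.164 and (289,292) → y≈−0.08. The one meant has the smaller y: (0.575, −0.164), farthest right and within reach. The crop confirms that the ivory cap with the tab is on the jar (tab in the side view at (320,260)). The rest's notch faces the upper left in the scene view. I go over the rest for a wrist view.

Request:
{"fn": "arm_command", "kwargs": {"plan": [[0.97,-0.36,0,0,-1],[0.97,-0.36,0,0,-1],[0.97,-0.36,0,0,-1],[0.97,-0.36,0,0,-1],[0.97,-0.36,0,0,-1],[0.97,-0.36,0,0,-1],[0.97,-0.36,0,0,-1],[0.97,-0.36,0,0,-1],[0.97,-0.36,0,0,-1],[0.97,-0.36,0,0,-1],[0.97,-0.36,0,0,-1],[0.97,-0.36,0,0,-1]]}}

```text
clock: 1.6
eef_pos: [0.3966, -0.3345, 0.2394]
tcp_rot: [180.0, -0.0, 23.1]
wrist_force: [0.5, -0.8, -0.3]
grip_width: 0.0854
gripper_force: 0.0
```

Request:
{"fn": "arm_command", "kwargs": {"plan": [[0.97,-0.36,0,0,-1],[0.97,-0.36,0,0,-1],[0.97,-0.36,0,0,-1],[0.97,-0.36,0,0,-1],[0.97,-0.36,0,0,-1],[0.97,-0.36,0,0,-1],[0.97,-0.36,0,0,-1],[0.97,-0.36,0,0,-1],[0.97,-0.36,0,0,-1],[0.97,-0.36,0,0,-1],[0,0,0,0,-1],[0,0,0,0,-1]]}}

```text
clock: 2.6
eef_pos: [0.5465, -0.1924, 0.239]
tcp_rot: [-180.0, 0.0, 23.2]
wrist_force: [0.2, -0.4, -1.2]
grip_width: 0.0857
gripper_force: 0.0
```

```bash
python3 - <<'E'
from h import *
s=sensors.observe();print(s["clock"],s["eef_pos"],s["tcp_rot"],s["joint_positions"])
c=cam("wrist");im=camera("wrist");cv2.imwrite("pics/w1.png",im[:,:,::-1])
np.savez("w1.npz",K=c[0],T=c[1])
print(proj(c,np.array([.575,-.164,.016])))
E
```

```text
2.6 [ 0.5465 -0.1924  0.239 ] [-179.9823    0.0311   23.1737] [-19.3897   9.1252  14.604   95.5137  -0.008  137.4365]
[243.8808 137.2715]
```

View pics/w1.png

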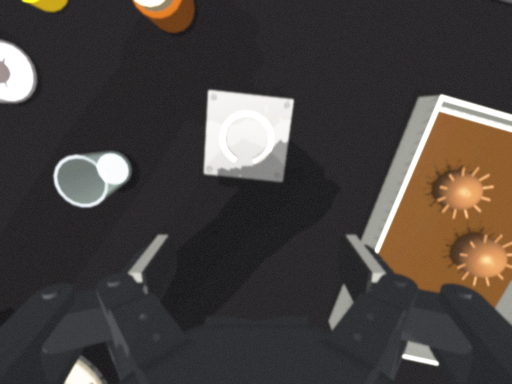

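The wrist view shows the rest meant (ring centre ≈(247,137)), the beaker at (95,178), the bottle at (168,10) and the jar body at (10,72). I measure the ring and notch on a rectified top view.

```bash
cat > rect.py <<'E'
from h import *
def rectify(im,c,cx,cy,z,half=.07,n=560):
    # pixel(i,j)-> x=cx+(half - i*s), y=cy+(half - j*s): x up, y left
    src=np.float32([proj(c,np.array([cx+a*half,cy+b*half,z])) for a,b in((1,1),(1,-1),(-1,-1),(-1,1))])
    H=cv2.getPerspectiveTransform(src,np.float32([[0,0],[n,0],[n,n],[0,n]]))
    return cv2.warpPerspective(im,H,(n,n),flags=cv2.INTER_CUBIC)
E
python3 - <<'E'
from rect import *
d=np.load("w1.npz");c=(d["K"],d["T"]);im=cv2.imread("pics/w1.png")
r=rectify(im,c,.575,-.164,.016);f=rectify(im,c,.575,-.164,.006,.09)
cv2.imwrite("pics/r1.png",cv2.resize(np.hstack([r,f]),(800,400)))
g=cv2.cvtColor(f,cv2.COLOR_BGR2GRAY);m=cv2.morphologyEx((cv2.GaussianBlur(g,(9,9),0)>120).astype(np.uint8),cv2.MORPH_OPEN,np.ones((25,25)))
k=max(cv2.findContours(m,0,2)[0],key=cv2.contourArea);b=cv2.minAreaRect(k);s=.18/560
print("plate",.575+.09-b[0][1]*s,-.164+.09-b[0][0]*s,np.array(b[1])*s,b[2])
S=cam("scene");A=cv2.imread("pics/scene0.png")
for nm,i,cc in(("w",im,c),("scene",A,S),("side",cv2.imread("pics/side0.png"),cam("side"))):
    g=cv2.cvtColor(rectify(i,cc,.575,-.164,.016),cv2.COLOR_BGR2GRAY);g=cv2.GaussianBlur(g,(5,5),0)
    th=np.percentile(g,88);m=(g>th)
    best=None
    # ring template search
    yy,xx=np.mgrid[:560,:560];s=.14/560
    T=((np.hypot(xx[:301,:301]-150,yy[:301,:301]-150)*s<.034)&(np.hypot(xx[:301,:301]-150,yy[:301,:301]-150)*s>.028)).astype(np.float32)
    q=cv2.matchTemplate(g.astype(np.float32),T-T.mean(),cv2.TM_CCORR);_,v,_,p=cv2.minMaxLoc(q)
    px,py=p[0]+150,p[1]+150
    print(nm,"ring",.575+.07-py*s,-.164+.07-px*s)
    a=np.arange(0,360,10);rr=np.linspace(.0295,.0325,5)
    v=[np.mean([g[int(round(py-R_*np.cos(np.radians(t))/s)),int(round(px-R_*np.sin(np.radians(t))/s))] for R_ in rr]) for t in a]
    print(dict(zip(a.tolist(),np.round(v).astype(int).tolist())))
E
```

```text
plate 0.5750123007638113 -0.16742907823835101 [0.1103 0.1104] 72.95097351074219
w ring 0.60075 -0.17975000000000002
{0: 240, 10: 228, 20: 228, 30: 236, 40: 244, 50: 244, 60: 243, 70: 242, 80: 248, 90: 255, 100: 251, 110: 241, 120: 248, 130: 247, 140: 246, 150: 241, 160: 237, 170: 237, 180: 235, 190: 235, 200: 235, 210: 252, 220: 255, 230: 216, 240: 180, 250: 200, 260: 246, 270: 247, 280: 245, 290: 243, 300: 245, 310: 239, 320: 240, 330: 234, 340: 242, 350: 243}
scene ring 0.57525 -0.16649999999999998
{0: 254, 10: 255, 20: 255, 30: 254, 40: 255, 50: 253, 60: 253, 70: 255, 80: 255, 90: 255, 100: 254, 110: 255, 120: 253, 130: 251, 140: 251, 150: 254, 160: 253, 170: 255, 180: 150, 190: 145, 200: 148, 210: 141, 220: 240, 230: 253, 240: 255, 250: 253, 260: 254, 270: 255, 280: 254, 290: 254, 300: 254, 310: 251, 320: 255, 330: 253, 340: 254, 350: 253}
side ring 0.5755 -0.1655
{0: 255, 10: 251, 20: 252, 30: 254, 40: 253, 50: 253, 60: 254, 70: 253, 80: 245, 90: 254, 100: 252, 110: 255, 120: 251, 130: 252, 140: 250, 150: 253, 160: 253, 170: 247, 180: 165, 190: 149, 200: 146, 210: 125, 220: 242, 230: 254, 240: 251, 250: 251, 260: 253, 270: 252, 280: 254, 290: 254, 300: 250, 310: 254, 320: 250, 330: 250, 340: 253, 350: 254}
```

View pics/r1.png

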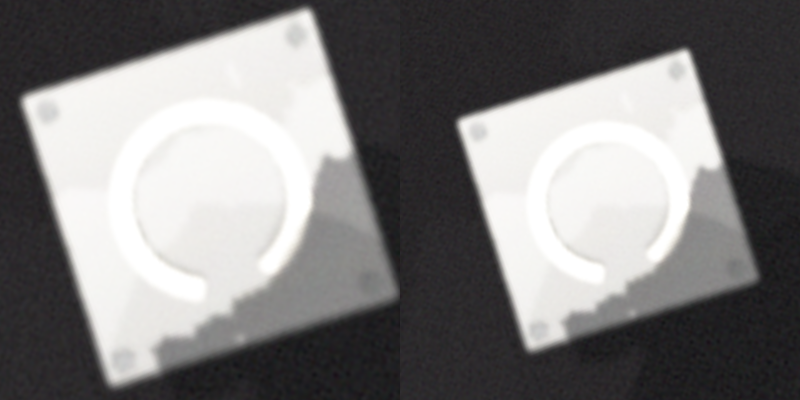

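The rest's centre is (0.575, −0.1665), the plate measures 110 mm as it should, its yaw is ≈17° and the notch points towards 197°. Next I turn the tool to yaw ≈139° (along the cap's tab) and go above the jar.

Request:
{"fn": "arm_command", "kwargs": {"plan": [[0,0,0,-0.0794,-1],[0,0,0,-0.0794,-1],[0,0,0,-0.0794,-1],[0,0,0,-0.0794,-1],[0,0,0,-0.0794,-1],[0,0,0,-0.0794,-1],[0,0,0,-0.0794,-1],[0,0,0,-0.0794,-1],[0,0,0,-0.0794,-1],[0,0,0,-0.0794,-1],[0,0,0,-0.0794,-1],[0,0,0,-0.0794,-1]]}}

```text
clock: 3.65
eef_pos: [0.5454, -0.1939, 0.2396]
tcp_rot: [180.0, 0.0, 105.2]
wrist_force: [-0.3, 0.3, -0.7]
grip_width: 0.0858
gripper_force: 0.0
```

Request:
{"fn": "arm_command", "kwargs": {"plan": [[0,0,0,-0.0794,-1],[0,0,0,-0.0794,-1],[0,0,0,-0.0794,-1],[0,0,0,-0.0794,-1],[0,0,0,-0.0794,-1],[0.89,0.93,0,0,-1],[0.89,0.93,0,0,-1],[0.89,0.93,0,0,-1],[0.89,0.93,0,0,-1],[0.89,0.93,0,0,-1],[0.89,0.93,0,0,-1],[0.89,0.93,0,0,-1]]}}

```text
clock: 4.65
eef_pos: [0.5366, -0.0129, 0.2396]
tcp_rot: [180.0, 0.0, 139.0]
wrist_force: [1.1, 0.6, 0.5]
grip_width: 0.0852
gripper_force: 0.0
```

Request:
{"fn": "arm_command", "kwargs": {"plan": [[0.89,0.93,0,0,-1],[0.89,0.93,0,0,-1],[0.89,0.93,0,0,-1],[0.89,0.93,0,0,-1],[0.89,0.93,0,0,-1],[0.89,0.93,0,0,-1],[0,0,0,0,-1],[0,0,0,0,-1]]}}

```text
clock: 5.32
eef_pos: [0.5293, 0.1414, 0.2394]
tcp_rot: [-180.0, 0.0, 139.2]
wrist_force: [-1.1, 0.4, -0.3]
grip_width: 0.0855
gripper_force: 0.0
```

```bash
python3 - <<'E'
from rect import *
s=sensors.observe();print(s["clock"],s["eef_pos"],s["tcp_rot"],s["joint_positions"])
c=cam("wrist");im=camera("wrist")[:,:,::-1].copy();cv2.imwrite("pics/w2.png",im);np.savez("w2.npz",K=c[0],T=c[1])
print(proj(c,np.array([.5295,.1425,.102])))
cv2.imwrite("pics/w2v.png",np.hstack([cv2.resize(im,(400,300)),rectify(im,c,.5295,.1425,.102,.06,300)]))
E
```

```text
5.3167 [0.5293 0.1414 0.2394] [-179.9906    0.0113  139.152 ] [14.9636  4.6927  9.7823 95.091  -0.0147 55.8116]
[258.1154 180.7998]
```

View pics/w2v.png

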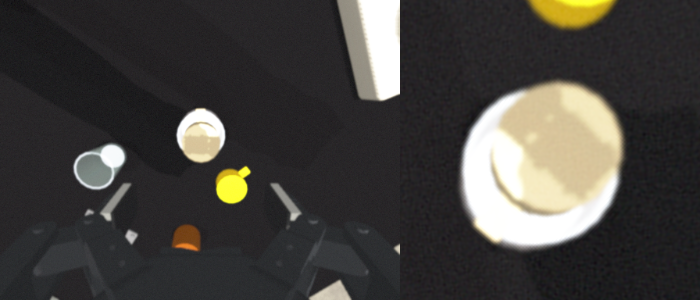

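The cap's top is near (258,181) in the full wrist image, and the tab pokes out at the top (≈(256,141)), nearly along the tool's +x. I measure it more exactly.

```bash
python3 - <<'E'
from rect import *
d=np.load("w2.npz");c=(d["K"],d["T"]);im=cv2.imread("pics/w2.png")
def circ(im,c,x0,y0,z,r,sat):
    n=600;h=.05;g=rectify(im,c,x0,y0,z,h,n);s=2*h/n
    lab=cv2.cvtColor(g,cv2.COLOR_BGR2LAB).astype(float)
    m=((lab[:,:,2]>128+sat)).astype(np.uint8)
    m=cv2.morphologyEx(m,cv2.MORPH_OPEN,np.ones((9,9)))
    k=max(cv2.findContours(m,0,2)[0],key=cv2.contourArea);M=cv2.moments(k)
    (a,b),rr=cv2.minEnclosingCircle(k)
    f=lambda a,b:(round(x0+h-b*s,4),round(y0+h-a*s,4))
    return f(a,b),rr*s,f(M["m10"]/M["m00"],M["m01"]/M["m00"]),(M["m00"]/np.pi)**.5*s
for t in(5,8,12): print(t,circ(im,c,.5295,.1425,.102,.026,t))
# tops in scene/side by ivory-lit brightness
for nm in("scene","side"):
    i=cv2.imread(f"pics/{nm}0.png");cc=cam(nm);n=600;h=.04
    g=cv2.cvtColor(rectify(i,cc,.5295,.1425,.102,h,n),cv2.COLOR_BGR2GRAY)
    m=cv2.morphologyEx((g>205).astype(np.uint8),cv2.MORPH_OPEN,np.ones((61,61)));k=max(cv2.findContours(m,0,2)[0],key=cv2.contourArea);M=cv2.moments(k);s=2*h/n
    print(nm,.5295+h-M["m01"]/M["m00"]*s,.1425+h-M["m10"]/M["m00"]*s,(M["m00"]/np.pi)**.5*s,np.array(cv2.boundingRect(k))*s)
# tab
i=cv2.imread("pics/side0.png");cc=cam("side")
for uv in((320,260),(324,259),(319,263)):print("side tab",ray(cc,uv,.075)[:2])
x0,y0=.5295,.1425
for z in(.075,):
  r=rectify(im,c,x0-.025,y0+.022,z,.03,400);r2=rectify(i,cc,x0-.025,y0+.022,z,.03,400)
  cv2.imwrite("pics/tab.png",np.hstack([r,r2]))
E
```

```text
5 ((0.5296, 0.1403), 0.02879576619466146, (0.5308, 0.1384), 0.02583576957216731)
8 ((0.5296, 0.1404), 0.028495669047037764, (0.5308, 0.1382), 0.025407852624820076)
12 ((0.5297, 0.1407), 0.02811881001790365, (0.5309, 0.1381), 0.02487842217267436)
scene 0.5319337568221002 0.13933924067797893 0.025794867321428935 [0.0177 0.012  0.0509 0.0515]
side 0.5306825484181844 0.1426813903931669 0.025350472175996928 [0.0149 0.014  0.05   0.0499]
side tab [0.5032 0.1664]
side tab [0.4969 0.1623]
side tab [0.5036 0.1736]
```

View pics/tab.png

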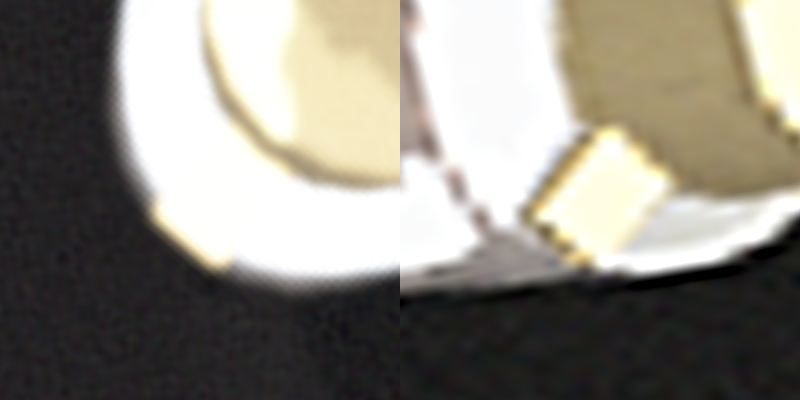

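The cap's centre is ≈(0.531, 0.140), its tab radius measures 42 mm as given, and the tab points to ≈139°. The tool's yaw already matches. I descend to TCP z≈0.0905, then close.

Request:
{"fn": "arm_command", "kwargs": {"plan": [[-0.11,0,0.93,0,-1],[0,0,0.93,0,-1],[0,0,0.93,0,-1],[0,0,0.93,0,-1],[0,0,0.93,0,-1],[0,0,0.93,0,-1],[0,0,0.93,0,-1],[0,0,0.6,0,-1],[0,0,0.34,0,-1],[0,0,0,0,-1],[0,0,0,0,-1]], "grip_force": 25}}

```text
clock: 6.28
eef_pos: [0.5315, 0.1394, 0.0909]
tcp_rot: [180.0, 0.0, 139.0]
wrist_force: [0.6, 0.1, -0.6]
grip_width: 0.0854
gripper_force: 0.0
```

Request:
{"fn": "arm_command", "kwargs": {"plan": [[0,0,0,0,0.0],[0,0,0,0,0.1],[0,0,0,0,0.2],[0,0,0,0,0.3],[0,0,0,0,0.4],[0,0,0,0,0.6],[0,0,0,0,0.8],[0,0,0,0,1],[0,0,0,0,1],[0,0,0,0,1]]}}

```text
clock: 7.12
eef_pos: [0.5318, 0.1401, 0.0916]
tcp_rot: [179.9, 0.1, 139.1]
wrist_force: [-0.6, -0.8, 5.8]
grip_width: 0.0514
gripper_force: 25.9
```

```bash
python3 - <<'E'
from h import *
s=sensors.observe();print(s["clock"],s["eef_pos"],s["tcp_rot"],s["grip_width"],s["gripper_force"],s["wrist_force"],manip.tcp_to_tips)
i=camera("side")[:,:,::-1];cv2.imwrite("pics/s2.png",cv2.resize(i[170:320,210:410],(800,600),interpolation=cv2.INTER_CUBIC))
E
```

```text
7.1167 [0.5318 0.1401 0.0916] [179.9123   0.0679 139.093 ] 0.05143993891993354 25.8605713583529 [-0.5952 -0.7836  5.7602] 0.008
```

View pics/s2.png

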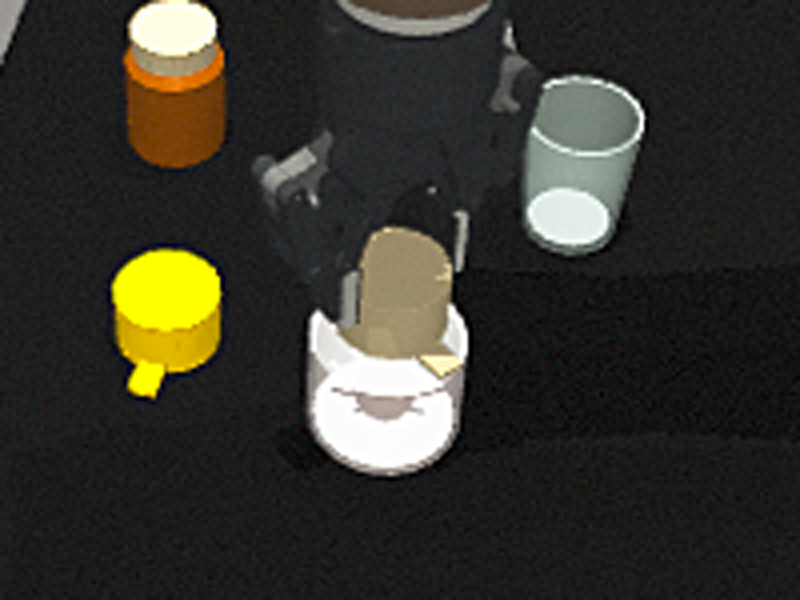

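The cap is gripped across its diameter (51.4 mm, 26 N), with the pads beside the tab and above the shoulder. The jar, bottle and beaker are undisturbed. I lift.

Request:
{"fn": "arm_command", "kwargs": {"plan": [[0,0,-0.1,0,1],[0,0,-0.2,0,1],[0,0,-0.3,0,1],[0,0,-0.4,0,1],[0,0,-0.5,0,1],[0,0,-0.7,0,1],[0,0,-0.8,0,1],[0,0,-0.9,0,1],[0,0,-0.9,0,1],[0,0,-0.9,0,1],[0,0,-0.9,0,1],[0,0,-0.8,0,1]]}}

```text
clock: 8.17
eef_pos: [0.5313, 0.1399, 0.2406]
tcp_rot: [179.9, 0.0, 139.1]
wrist_force: [-0.3, -0.7, -0.2]
grip_width: 0.0517
gripper_force: 26.2
```

Request:
{"fn": "arm_command", "kwargs": {"plan": [[0,0,0,-0.075,1],[0,0,0,-0.075,1],[0,0,0,-0.075,1],[0,0,0,-0.075,1],[0,0,0,-0.075,1],[0,0,0,-0.075,1],[0,0,0,-0.075,1],[0,0,0,-0.075,1],[0,0,0,-0.075,1],[0,0,0,0,1],[0,0,0,0,1]]}}

```text
clock: 9.08
eef_pos: [0.5314, 0.1399, 0.239]
tcp_rot: [180.0, 0.0, -163.1]
wrist_force: [0.4, -0.7, 0.2]
grip_width: 0.0515
gripper_force: 26.2
```

```bash
python3 - <<'E'
from rect import *
s=sensors.observe();print(s["clock"],s["eef_pos"],s["tcp_rot"],s["grip_width"],s["gripper_force"])
p=s["eef_pos"];c=cam("wrist");im=camera("wrist")[:,:,::-1].copy();cv2.imwrite("pics/w3.png",im);np.savez("w3.npz",K=c[0],T=c[1],p=p)
r=rectify(im,c,p[0],p[1],p[2]+.0104,.06,400)
q=rectify(im,c,p[0],p[1],p[2]-.0166,.06,400)
cv2.imwrite("pics/w3v.png",np.hstack([r,q]))
E
```

```text
9.0833 [0.5314 0.1399 0.239 ] [ 179.9993    0.0424 -163.1015] 0.05152137094653025 26.176951937377453
```

View pics/w3v.png

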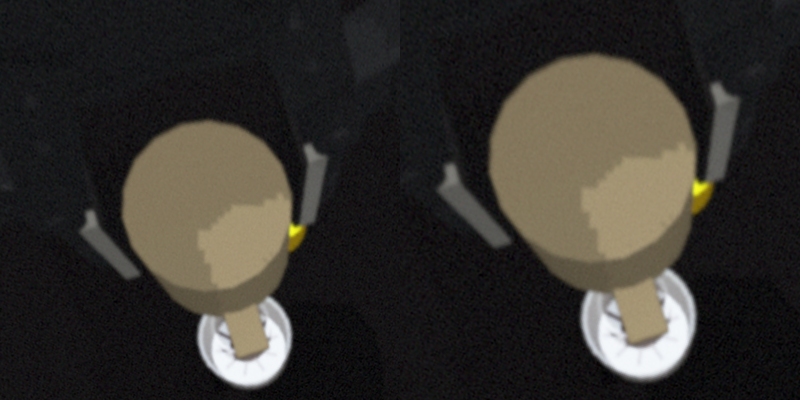

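In the wrist view the cap's circle radius is ≈25.5 mm, centred within about 2 mm of the TCP. The tab points to ≈197°, so the turn was right. I carry it over the rest and come down to just above the wall.

Request:
{"fn": "arm_command", "kwargs": {"plan": [[0.07,-0.45,0,0,1],[0.135,-0.9,0,0,1],[0.135,-0.9,0,0,1],[0.135,-0.9,0,0,1],[0.135,-0.9,0,0,1],[0.135,-0.9,0,0,1],[0.135,-0.9,0,0,1],[0.135,-0.9,0,0,1],[0.135,-0.9,0,0,1],[0.135,-0.9,0,0,1],[0.135,-0.9,0,0,1],[0.135,-0.9,0,0,1]]}}

```text
clock: 10.13
eef_pos: [0.5623, -0.0687, 0.2385]
tcp_rot: [-180.0, 0.0, -163.0]
wrist_force: [-0.0, 0.6, -0.6]
grip_width: 0.0513
gripper_force: 26.2
```

Request:
{"fn": "arm_command", "kwargs": {"plan": [[0.135,-0.9,0,0,1],[0.135,-0.9,0,0,1],[0.135,-0.9,0,0,1],[0.135,-0.9,0,0,1],[0.135,-0.9,0,0,1],[0.07,-0.44,0,0,1],[0,0,0.4,0,1],[0,0,0.9,0,1],[0,0,0.9,0,1],[0,0,0.9,0,1],[0,0,0.9,0,1],[0,0,0.9,0,1]]}}

```text
clock: 11.13
eef_pos: [0.5768, -0.165, 0.1389]
tcp_rot: [180.0, -0.0, -162.9]
wrist_force: [0.7, -0.4, -1.2]
grip_width: 0.0513
gripper_force: 26.2
```

Request:
{"fn": "arm_command", "kwargs": {"plan": [[0,0,0.9,0,1],[0,0,0.9,0,1],[0,0,0.9,0,1],[0,0,0.9,0,1],[0,0,0.4,0,1],[0,0,0,0,1],[0,0,0,0,1],[0,0,0,0,1]]}}

```text
clock: 11.8
eef_pos: [0.5778, -0.1658, 0.0615]
tcp_rot: [-180.0, 0.1, -162.9]
wrist_force: [0.8, 0.3, -0.0]
grip_width: 0.0514
gripper_force: 26.3
```

```bash
python3 - <<'E'
from rect import *
s=sensors.observe();print(s["clock"],s["eef_pos"],s["tcp_rot"],s["grip_width"],s["gripper_force"],s["wrist_force"],s["joint_positions"])
p=s["eef_pos"];V=[]
for n in("scene","side"):
    c=cam(n);im=camera(n)[:,:,::-1].copy();cv2.imwrite(f"pics/{n}3.png",im)
    V.append(np.vstack([rectify(im,c,.5755,-.166,p[2]+.0104,.05,300),rectify(im,c,.5755,-.166,.016,.05,300)]))
cv2.imwrite("pics/v3.png",np.hstack(V))
E
```

```text
11.8 [ 0.5778 -0.1658  0.0615] [-179.9533    0.0791 -162.9023] 0.051389053197511594 26.25400034710765 [ 0.8254  0.3347 -0.0184] [-16.0161  12.0733  -1.6466  76.1884   0.0041 -33.1138]
```

View pics/v3.png

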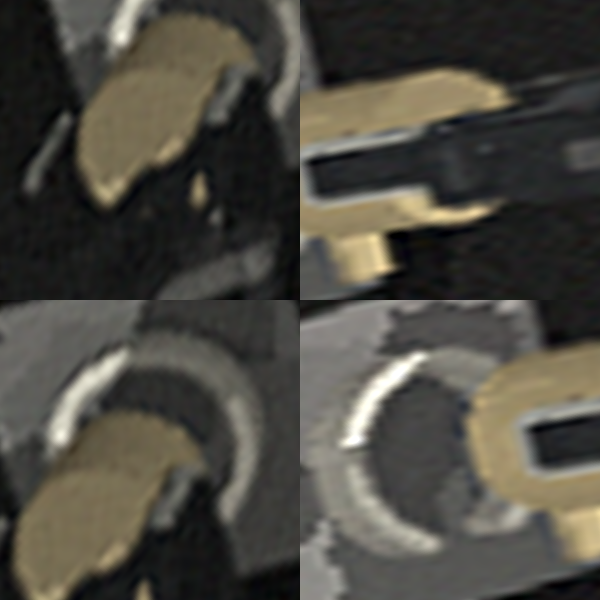

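The scene view puts the cap's top centre at ≈(0.5768, −0.167), against the ring at (0.5752, −0.1665). I shift by about 1.5 mm and lower to just above the wall, then on in small steps while I watch the force.

Request:
{"fn": "arm_command", "kwargs": {"plan": [[0.065,0.04,0,0,1],[0,0,0.3,0,1],[0,0,0.3,0,1],[0,0,0.3,0,1],[0,0,0.15,0,1],[0,0,0,0,1],[0,0,0,0,1],[0,0,0,0,1]]}}

```text
clock: 12.57
eef_pos: [0.5759, -0.1656, 0.0394]
tcp_rot: [-180.0, 0.0, -162.9]
wrist_force: [-0.7, -0.1, -1.0]
grip_width: 0.0516
gripper_force: 26.3
```

Request:
{"fn": "arm_command", "kwargs": {"plan": [[0,0,0.05,0,1],[0,0,0.05,0,1],[0,0,0.05,0,1],[0,0,0.05,0,1],[0,0,0,0,1],[0,0,0,0,1]]}}

```text
clock: 13.07
eef_pos: [0.5757, -0.1656, 0.0352]
tcp_rot: [180.0, -0.0, -162.9]
wrist_force: [0.2, 0.1, -0.4]
grip_width: 0.0516
gripper_force: 26.3
```

Request:
{"fn": "arm_command", "kwargs": {"plan": [[0,0,0.05,0,1],[0,0,0.05,0,1],[0,0,0.05,0,1],[0,0,0.05,0,1],[0,0,0,0,1],[0,0,0,0,1]]}}

```text
clock: 13.57
eef_pos: [0.5757, -0.1655, 0.0312]
tcp_rot: [180.0, -0.0, -162.9]
wrist_force: [-0.3, -0.7, -0.8]
grip_width: 0.0513
gripper_force: 26.3
```

Request:
{"fn": "arm_command", "kwargs": {"plan": [[0,0,0.05,0,1],[0,0,0.05,0,1],[0,0,0,0,1],[0,0,0,0,1]]}}

```text
clock: 13.9
eef_pos: [0.5757, -0.1655, 0.0292]
tcp_rot: [180.0, -0.0, -162.9]
wrist_force: [0.4, 0.0, -0.0]
grip_width: 0.051
gripper_force: 26.3
```

Request:
{"fn": "arm_command", "kwargs": {"plan": [[0,0,0.04,0,1],[0,0,0.04,0,1],[0,0,0,0,1],[0,0,0,0,1]]}}

```text
clock: 14.23
eef_pos: [0.5758, -0.1656, 0.0277]
tcp_rot: [-180.0, 0.0, -162.9]
wrist_force: [0.2, -0.1, -0.2]
grip_width: 0.0515
gripper_force: 26.3
```

Request:
{"fn": "arm_command", "kwargs": {"plan": [[0,0,0.04,0,1],[0,0,0,0,1],[0,0,0,0,1]]}}

```text
clock: 14.48
eef_pos: [0.5759, -0.1656, 0.0276]
tcp_rot: [-180.0, 0.0, -162.9]
wrist_force: [-2.7, 0.6, 5.5]
grip_width: 0.0515
gripper_force: 26.7
```

Contact came at TCP z = 0.0276, exactly the predicted floor height. I open gently and rise.

Request:
{"fn": "arm_command", "kwargs": {"plan": [[0,0,0,0,0.2],[0,0,0,0,0.1],[0,0,0,0,0],[0,0,0,0,-0.3],[0,0,0,0,-0.6],[0,0,0,0,-1],[0,0,0,0,-1],[0,0,0,0,-1],[0,0,0,0,-1]]}}

```text
clock: 15.23
eef_pos: [0.5758, -0.1655, 0.0268]
tcp_rot: [180.0, -0.0, -162.9]
wrist_force: [0.2, 0.5, 0.9]
grip_width: 0.0855
gripper_force: 0.0
```

Request:
{"fn": "arm_command", "kwargs": {"plan": [[0,0,-0.2,0,-1],[0,0,-0.5,0,-1],[0,0,-0.9,0,-1],[0,0,-0.9,0,-1],[0,0,-0.9,0,-1],[0,0,-0.9,0,-1],[0,0,-0.9,0,-1],[0,0,-0.9,0,-1],[0,0,-0.9,0,-1],[0,0,-0.9,0,-1],[0,0,0,0,-1],[0,0,0,0,-1]]}}

```text
clock: 16.23
eef_pos: [0.5763, -0.1657, 0.1865]
tcp_rot: [-179.9, 0.1, -162.9]
wrist_force: [0.0, -0.5, -0.5]
grip_width: 0.0856
gripper_force: 0.0
```

```bash
python3 - <<'E'
from rect import *
s=sensors.observe();print(s["clock"],s["eef_pos"],s["grip_width"],s["wrist_force"])
c=cam("wrist");im=camera("wrist")[:,:,::-1].copy();i=camera("side")[:,:,::-1].copy()
cv2.imwrite("pics/end.png",np.hstack([rectify(im,c,.575,-.166,.038,.06,400),cv2.resize(i[130:290,240:400],(400,400),interpolation=cv2.INTER_CUBIC)]))
E
```

```text
16.2333 [ 0.5763 -0.1657  0.1865] 0.08556112467450575 [ 0.0321 -0.492  -0.4523]
```

View pics/end.png

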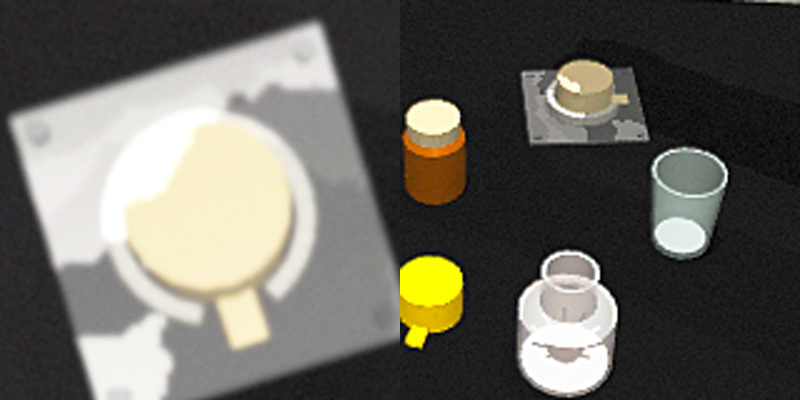

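The cap sits level in the pocket with its tab in the notch. The jar is upright, and the bottle and beaker have not moved. I hand in.

```bash
python3 -c "
from bench import manip
print(manip.sign_off())"
```

```text
the job is handed in; nothing more can be done
None
```

The ivory cap is off the jar and sits right way up in the rightmost rest, tab in the notch; jar, bottle and beaker look undisturbed in the last view, and I handed the job in at about 16 s (no verdict was returned).

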